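# Check the vent pin, then start the vacuum pump

### The arm

A 7-joint arm with a two-finger parallel gripper is mounted at the origin on the work surface. World frame = base frame: x ahead of the robot, y to its left, z up, the work surface at z = 0. Lengths are in m, angles in rad, forces in N, time in s.
With the tool pointing down it reaches from about 0.4 to 0.925 m from the base axis. Payload 5.6 kg.
Tool frame: the origin (TCP) lies at the very end of the fingers, on their centre line; the grasp point (between the pads) lies 19 mm behind it; z points along the fingers, y is the direction in which the jaws open and shut (so a half turn about z gives the same grasp; the last joint's range is limited). The gripper opens to 85 mm and grips with 20 to 120 N. Pads are 22 mm wide; open, the fingers measure 114 mm over their backs; the gripper's body (76 mm by 85 mm) begins 54 mm behind the grasp point. The pads swing forward as they close: fully open they stand 13 mm farther back than shut.
Start: joints at [-1.318, 0.468, -0.012, 1.603, 0.006, 1.071, -0.056], TCP at [0.19, 0.622, 0.231] pointing down, gripper open.
Joint ranges: [-2.53, 2.53], [-0.31, 2.02], [-1.57, 1.55], [0.28, 2.44], [-1.29, 4.43], [0.15, 1.84], [-2.92, 2.92]. Speed limits (rad/s): [2.57, 2.57, 3.14, 3.14, 3.14, 3.14, 3.14].

### API

Orientations are given as [roll, pitch, yaw] about the fixed x, y, z axes, in that order (R = Rz(yaw) Ry(pitch) Rx(roll)).
In Python, from plant import get_obs, optics, robot, nets gives the robot as it stands.
- The arm moves only by the shell command python3 -m handwheel 'ROWS' [FORCE]. ROWS is JSON, a list of rows, each an object of numbers: "hand": the finger opening in m, from 0 to 0.0854; "tx", "ty", "tz": the shift along the tool's x, y, z in m; "wx", "wy", "wz": the turn, a rotation vector about the tool's x, y, z in rad. In form: [{"hand": .., "tx": .., "ty": .., "tz": .., "wx": .., "wy": .., "wz": ..}, ...]. A call has 1 to 12 rows; each row shifts and turns the pose as measured when the row begins, along the tool's axes as they then stand; what a row does not reach is not made up. A row lasts 1/10 s, in which the tool goes at most 50 mm and 8.59 degrees, less where a joint would pass 70% of its speed; a pose out of reach is approached as far as the arm can. A call with a gripper value outside its range is refused whole. The fingers move at their own pace and stop on an object; FORCE is the grip in N (left out, the last holds). Time passes only in rows, so rows that do not move let the fingers close. It gives the time, the measured TCP pose, the force and the opening at its end, in the units of the state.
- get_obs(): the state, without advancing time (a new reading comes with each control period).
- optics.read_camera(name): name is "side" or "top" or "wrist"; returns a dict with "pixels" (420x560x3 uint8, red, green, blue), "range_z" (420x560 float32, m along the optical axis (not along the pixel's ray), 0 where there is no reading), "mtx" (3x3 intrinsics, pixels), "k1" (the pictures are not rectified: a ray, as slopes to the right and down, at radius r is drawn at 1 + k1 r^2 times it, then the intrinsics apply), "xyz" and "orientation" of the camera in the world. Camera axes: x right, y down, z forward; pixel columns grow to the right and rows downward; lengths in m; the calibration is good to about 2 mm. A picture is of the moment at which its call begins.
- robot.sign_off(): hands the job in, once; it reports no verdict.
Trained networks look in the newest picture that a camera, given by its name, has taken for a name from the list of things; names that differ only in an ending like _2 or _b are one class to them, and where a whole thing is asked for, a point or a joint stands for the part that bears it (a point fixed in the world has none). Each returns a list of dicts, best first, with "score" (0 to 1); they miss things now and then, are a little off and sometimes report something else, mostly with a low value. They report only what shows in the picture. A call takes as long as a camera call. They do not tell look-alikes from the thing itself.
- nets.recognise(label, camera): "location" ([column, row] in pixels, amid what is visible of it).
- nets.regions_of(label, camera): "region" (420x560 bool, what is visible of it) and "location" ([column, row] in pixels, amid what is visible of it).
The state is a dict: "t": time; "joint_pos": joint angles; "qvel": joint speeds; "joint_torque": joint torques, N m; "ee_pos": TCP position; "ee_rot": TCP orientation; "force": force on the tool from outside, world axes, zero at the start; "wrist_torque": the same for the moment, N m; "gripper_width": opening from 0.0 (shut) to 1.0 (fully open).
Only numpy, scipy, OpenCV 4.12 (cv2) and the standard library are available. Lean on these libraries where they do the work, as an engineer would, in place of code of your own. Each camera call takes 0.05 s, during which the arm holds its last target.

### The job

Before the sheet is pulled, check the vent of the stepped wooden mould: with a fingertip press the steel pin on its top gently down and let it spring back up, and only then start the pump by gently pressing the green button on the control box fully in, and withdraw. Leave the other moulds and their pins, the red and yellow buttons and everything else alone, and do not pick up or shift anything.

Things in the scene. Friction and masses are not known exactly. Their poses are not given: they have to be found in the camera images.
- stepped_mould: loose wooden mould in two steps, 0.35 to 0.7 kg, standing on the blue panel of the forming board (panel top 30 mm above the table): lower block 84 x 90 x 45 mm (own x, y, z), upper block 50 x 58 x 35 mm centred on it, a small blue patch on two sides of the lower step. On its flat top, in the middle (on the mould's own vertical axis), a brass collar 34 mm across and 4 mm thick carries a steel vent pin 22 mm across. Origin: centre of its underside; z up
- stepped_pin_top (a point): centre of the top face of the stepped mould's steel vent pin (22 mm across); with the pin up it stands 93 mm above the mould's underside, 9 mm proud of the brass collar, 123 mm above the table; moves down with the pin
- stepped_pin (a joint): how far the stepped mould's vent pin is pressed down, in m: 0 up, 0.006 at its stop; sprung, about 1.6 N to start it and 4 N at the stop, comes back up by itself when let go
- green_top (a point): centre of the top face of the green push button (30 mm across) on the pump's control box; out, it is 94 mm above the table and 12 mm proud of its black collar (38 mm across, 12 mm high, on the box top). The box is grey with a dark top plate, 210 x 90 x 70 mm high; its three buttons (green, red, yellow, in any order) stand in a row along its length, 60 mm apart. Moves down with the button
- green_button (a joint): how far the green button is pressed in, in m: 0 out (as at the start), 0.007 fully in; about 4 N of friction, no spring: it stays where it is left
- red_top (a point): centre of the top face of the red push button, same make as the green one; to be left alone
- red_button (a joint): how far the red button is pressed in, in m: 0 out (as at the start), 0.007 fully in; stays where it is left
- yellow_top (a point): centre of the top face of the yellow push button, same make as the green one; to be left alone
- yellow_button (a joint): how far the yellow button is pressed in, in m: 0 out (as at the start), 0.007 fully in; stays where it is left
- dome_mould: loose round dome-shaped wooden mould, 88 mm across, 56 mm high, on the blue panel, with the same collar and pin on top (69 mm above its underside); to be left alone. Origin: centre of its underside
- cone_mould: loose cone-shaped wooden mould, 80 mm across at the foot, 48 mm at its flat top, 92 mm high, on the blue panel, with the same collar and pin on top (105 mm above its underside); to be left alone. Origin: centre of its underside
- wedge: loose dark wood offcut 24 x 60 x 22 mm on the forming board's edge nearer the robot; bystander. Origin: centre of its underside
- sample: loose white plastic sample piece, 26 x 40 x 12 mm, on the forming board's edge nearer the robot; bystander. Origin: centre of its underside
- glue_jar: closed jar with a yellow cap, 64 mm across, 85 mm high, on the table to the robot's right; bystander. Origin: centre of its underside
- brush: brush lying on the table to the robot's left; bystander. Origin: underside of its middle
- clamp: red clamp lying flat on the table to the right of the control box, 110 mm long, 14 mm thick; bystander. Origin: underside of its long bar's middle
- board: fixed plywood forming board 260 x 420 mm (own x, y), 18 mm thick, with a blue panel 225 x 370 x 12 mm on it, four small red clamps on its short ends up to 55 mm above the table; the three moulds stand in a row along its y in any order, 130 mm apart. Origin: centre of its underside
There are look-alikes about, which are no part of the job. Leave any pink or turquoise look-alike of the stepped_mould alone.

How it is judged:
By the outcome, as a careful person would: the job done as asked, in the order asked, and still so for the second after the job is handed in, with the robot touching nothing.
It also fails if it takes over 40 s, if anything falls off the work surface, if the arm or the gripper's body presses on something with over 40 N, if the wrist force passes 120 N, or if a joint passes its speed limit or range.

## Working session

There is one attempt and no reset: what is moved stays moved. The work goes in short steps, Python scripts to look and compute and a shell command to move; the robot and the scene stay as the last step left them, time stands still between calls to the robot, and variables do not carry over. Pictures are saved under pics/ and viewed, and the job is handed in when it is done.

```bash
mkdir -p pics; ls; cat > h.py <<'E'
import numpy as np, cv2
from scipy.spatial.transform import Rotation as R
from plant import get_obs, optics, robot, nets
def cam(n):
    return optics.read_camera(n)
def cloud(c):
    h,w=c["range_z"].shape
    u,v=np.meshgrid(np.arange(w),np.arange(h))
    K=np.array(c["mtx"]);k=c["k1"]
    xd=(u-K[0,2])/K[0,0];yd=(v-K[1,2])/K[1,1]
    rd=np.hypot(xd,yd);r=rd.copy()
    for _ in range(20): r=rd/(1+k*r*r)
    s=1/(1+k*r*r)
    z=c["range_z"]
    P=np.stack([xd*s*z,yd*s*z,z],-1)
    o=np.array(c["orientation"])
    M=R.from_euler('xyz',o).as_matrix() if o.size==3 else (o if o.size==9 else R.from_quat(o).as_matrix())
    W=P@M.T+np.array(c["xyz"])
    W[z==0]=np.nan
    return W
def save(c,n,crop=None,scale=1):
    im=c["pixels"][:,:,::-1]
    if crop: im=im[crop[1]:crop[3],crop[0]:crop[2]]
    cv2.imwrite("pics/"+n,cv2.resize(im,None,fx=scale,fy=scale,interpolation=cv2.INTER_CUBIC))
E
python3 - <<'E'
from h import *
o=get_obs();print({k:np.round(v,3).tolist() for k,v in o.items()})
for n in("top","side"):
    c=cam(n);save(c,n+"0.png");print(n,c["xyz"],c["orientation"],c["k1"],c["mtx"])
    np.savez(n+"0.npz",W=cloud(c),im=c["pixels"])
    for l in("stepped_mould","stepped_pin_top","green_top"):
        print(l,[(np.round(d["location"]).tolist(),round(d["score"],2)) for d in nets.recognise(l,n)])
E
```

```text
pics
{'t': 0.0, 'joint_pos': [-1.318, 0.468, -0.012, 1.604, 0.006, 1.071, -0.056], 'qvel': [-0.002, -0.001, 0.001, 0.001, 0.001, -0.001, -0.0], 'joint_torque': [-0.0, -53.238, 0.021, -25.132, 0.011, 0.008, -0.0], 'ee_pos': [0.189, 0.621, 0.23], 'ee_rot': [-3.14, 0.0, 2.846], 'force': [-0.403, -0.245, -0.227], 'wrist_torque': [0.015, 0.041, -0.003], 'gripper_width': 0.999}
top [0.32588647 0.05807881 1.26010564] [-3.05266493 -0.00770347 -1.59804875] -0.0033769382238839343 [[405.41183701   0.         277.060507  ]
 [  0.         405.41183701 213.19294927]
 [  0.           0.           1.        ]]
stepped_mould [([187.0, 288.0], 0.85), ([369.0, 260.0], 0.81), ([282.0, 190.0], 0.64)]
stepped_pin_top [([284.0, 186.0], 0.58), ([372.0, 263.0], 0.5), ([186.0, 287.0], 0.42)]
green_top [([392.0, 171.0], 0.47)]
side [ 0.09628648 -0.77828615  0.98428169] [-2.37252926  0.01981745 -0.41703235] -0.08352216122258814 [[403.61971106   0.         280.82202454]
 [  0.         403.61971106 209.31003333]
 [  0.           0.           1.        ]]
stepped_mould [([299.0, 207.0], 0.89), ([195.0, 182.0], 0.8), ([266.0, 303.0], 0.74), ([294.0, 187.0], 0.18)]
stepped_pin_top [([267.0, 292.0], 0.63), ([391.0, 269.0], 0.51)]
green_top [([368.0, 276.0], 0.68)]
```

View pics/top0.png

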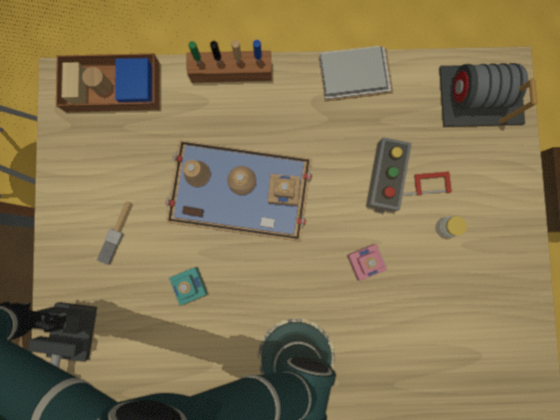

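View pics/side0.png

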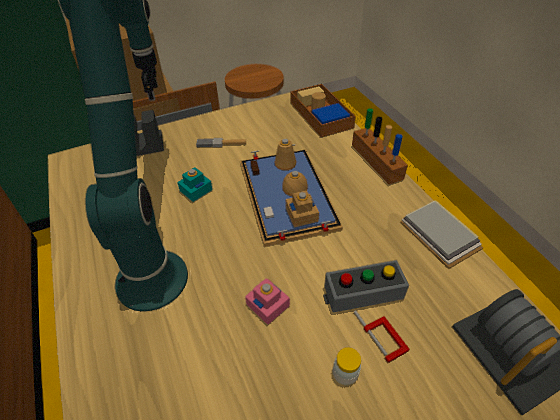

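The top view shows three stepped shapes: wooden at (284,188), turquoise at (187,286) and pink at (367,262). Other pins that could be mistaken for it are the cone's at (194,170) and the dome's at (241,179). I choose the wooden one at (284,188). The green button is at (393,172), between yellow (397,152) and red (390,191). Next is a close crop to check, and the measurements.

```bash
python3 - <<'E'
from h import *
t=np.load("top0.npz");s=np.load("side0.npz")
a=cv2.resize(t["im"][140:240,160:320],(800,500),interpolation=cv2.INTER_CUBIC)
cv2.imwrite("pics/crop1.png",a[:,:,::-1])
b=cv2.resize(t["im"][130:220,350:450],(600,540),interpolation=cv2.INTER_CUBIC)
cv2.imwrite("pics/crop2.png",b[:,:,::-1])
b=cv2.resize(s["im"][130:240,240:350],(600,600),interpolation=cv2.INTER_CUBIC)
cv2.imwrite("pics/crop3.png",b[:,:,::-1])
for nm,d,box in(("top",t,(260,165,310,215)),("side",s,(280,185,325,230))):
    W=d["W"];x0,y0,x1,y1=box
    P=W[y0:y1,x0:x1].reshape(-1,3);C=d["im"][y0:y1,x0:x1].reshape(-1,3)
    for lo,hi in((.117,.13),(.1,.117),(.065,.082)):
        m=(P[:,2]>lo)&(P[:,2]<hi);print(nm,lo,m.sum(),P[m].mean(0),P[m].min(0),P[m].max(0))
    m=(P[:,2]>.1);
    print(cv2.minAreaRect((P[m][:,:2]*1000).astype(np.float32)))
for nm,d in(("top",t),("side",s)):
    hsv=cv2.cvtColor(d["im"],cv2.COLOR_RGB2HSV);W=d["W"]
    for c,lo,hi in(("green",45,80),("yellow",20,34),("red",0,6)):
        m=(hsv[...,0]>=lo)&(hsv[...,0]<=hi)&(hsv[...,1]>150)&(W[...,2]>.086)&(W[...,2]<.102)
        m&=(W[...,1]<-.05)&(W[...,1]>-.45)&(W[...,0]>.3)
        print(nm,c,m.sum(),W[m].mean(0) if m.sum() else None, np.argwhere(m).mean(0))
E
```

```text
top 0.117 51 [0.50256092 0.02355843 0.12322118] [0.49224733 0.01080398 0.11756949] [0.51896712 0.03346052 0.12917886]
top 0.1 300 [0.50166482 0.02418275 0.11072679] [ 0.4762739  -0.0048135   0.10118591] [0.53011635 0.05367665 0.11689595]
top 0.065 484 [0.49886027 0.02415928 0.07570276] [ 0.45671906 -0.02489843  0.06681245] [0.54857772 0.07173126 0.08198001]
((502.8182373046875, 23.68449592590332), (57.827632904052734, 50.392818450927734), 83.32466888427734)
side 0.117 35 [0.50264836 0.02169939 0.12152111] [0.49211946 0.01281667 0.11712947] [0.51288405 0.03419326 0.12496707]
side 0.1 209 [0.4998711  0.01681155 0.10864748] [ 0.47551729 -0.0089203   0.10001201] [0.52845513 0.05376464 0.11542227]
side 0.065 356 [0.49509597 0.01573647 0.07355728] [ 0.4567102  -0.02696902  0.06507298] [0.55032358 0.13687305 0.08198167]
((502.43353271484375, 22.07946014404297), (59.60531997680664, 50.682716369628906), 83.82555389404297)
top green 0 None [nan nan]
top yellow 2 [ 0.59243048 -0.31694989  0.09578759] [154.5 399.5]
top red 76 [ 0.48384869 -0.2821342   0.09368622] [191.64473684 389.38157895]
side green 88 [ 0.54204794 -0.29986788  0.09350408] [274.14772727 367.84090909]
side yellow 90 [ 0.59954021 -0.31271948  0.09322412] [270.26666667 388.61111111]
side red 84 [ 0.48328704 -0.28625837  0.09321493] [278.14285714 346.08333333]<stdin>:21: RuntimeWarning: Mean of empty slice.
  ret = um.true_divide(
```

View pics/crop1.png

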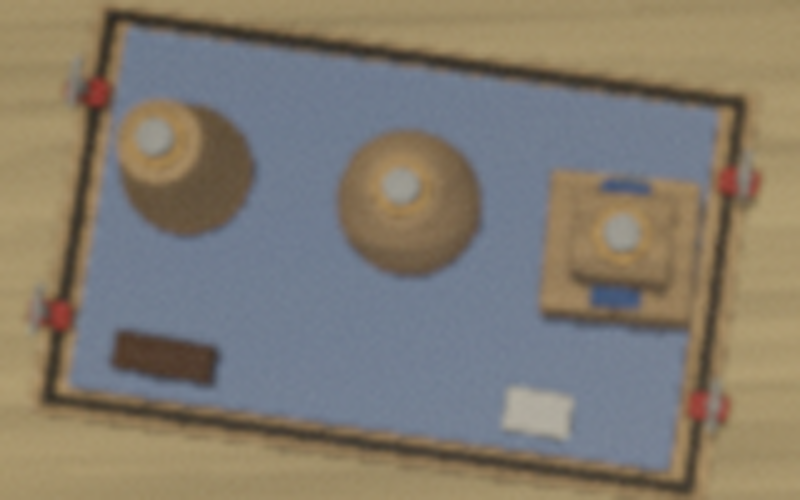

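View pics/crop3.png

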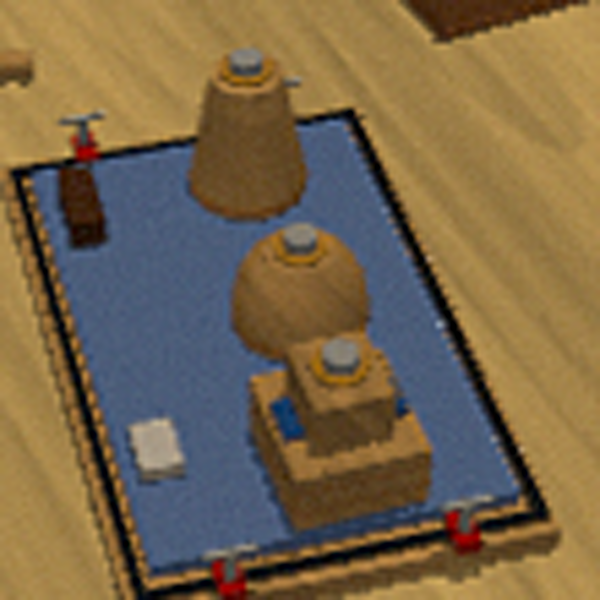

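The crops confirm it: a plain wooden two-step mould with blue patches and a pin on top, right of the dome and cone in the top view. Its pin is at about (0.5025, 0.023) and the green button at about (0.5415, -0.299). Next I work out the tool-frame deltas.

```bash
cat >> h.py <<'E'
def delta(tgt):
    o=get_obs();M=R.from_euler('xyz',o["ee_rot"]).as_matrix()
    d=M.T@(np.array(tgt)-o["ee_pos"])
    print("tcp",np.round(o["ee_pos"],4),"rot",np.round(o["ee_rot"],4),"F",np.round(o["force"],2),"w",round(o["gripper_width"],3),"t",round(o["t"],2),"tool delta mm",np.round(d*1000,1))
    print("q",np.round(o["joint_pos"],2),"level corr (tool rotvec)",np.round((R.from_matrix(M).inv()*R.from_euler('xyz',[np.pi,0,o["ee_rot"][2]])).as_rotvec(),4))
E
python3 -c "
from h import *
delta([.5025,.023,.2])"
```

```text
tcp [0.1895 0.6217 0.2311] rot [-3.1413e+00  1.0000e-04  2.8457e+00] F [-0.35  0.15 -0.75] w 0.998 t 0.4 tool delta mm [-474.  -481.4   31.3]
q [-1.32  0.47 -0.01  1.6   0.01  1.07 -0.06] level corr (tool rotvec) [-0.0003  0.0001 -0.    ]
```

```bash
python3 -m handwheel '[{"hand":0,"tx":-0.030,"ty":-0.030,"tz":0},{"hand":0,"tx":-0.030,"ty":-0.030,"tz":0},{"hand":0,"tx":-0.030,"ty":-0.030,"tz":0},{"hand":0,"tx":-0.030,"ty":-0.030,"tz":0},{"hand":0,"tx":-0.030,"ty":-0.030,"tz":0}]' 20; python3 -c "
from h import *
delta([.5025,.023,.2])"
```

```text
tcp [0.1895 0.6217 0.2311] rot [-3.1413e+00  1.0000e-04  2.8457e+00] F [-0.35  0.15 -0.75] w 0.998 t 0.4 tool delta mm [-474.  -481.4   31.3]
q [-1.32  0.47 -0.01  1.6   0.01  1.07 -0.06] level corr (tool rotvec) [-0.0003  0.0001 -0.    ]invalid input
```

```bash
python3 -m handwheel '[{"hand":0,"tx":-0.030,"ty":-0.030,"tz":0,"wx":0,"wy":0,"wz":0},{"hand":0,"tx":-0.030,"ty":-0.030,"tz":0,"wx":0,"wy":0,"wz":0},{"hand":0,"tx":-0.030,"ty":-0.030,"tz":0,"wx":0,"wy":0,"wz":0},{"hand":0,"tx":-0.030,"ty":-0.030,"tz":0,"wx":0,"wy":0,"wz":0},{"hand":0,"tx":-0.030,"ty":-0.030,"tz":0,"wx":0,"wy":0,"wz":0}]' 20; python3 -c "
from h import *
delta([.5025,.023,.2])"
```

```text
t: 0.9
ee_pos: [0.2875, 0.4343, 0.2297]
ee_rot: [3.139, -0.003, 2.858]
force: [0.5, 0.4, 0.2]
gripper_width: 0.146
tcp [0.2875 0.4343 0.2297] rot [ 3.1392e+00 -2.9000e-03  2.8578e+00] F [0.53 0.4  0.19] w 0.146 t 0.9 tool delta mm [-321.7 -334.8   27.9]
q [-1.08  0.25  0.03  1.92 -0.01  0.97  0.25] level corr (tool rotvec) [ 0.0024 -0.0029 -0.    ]
```

```bash
python3 -m handwheel '[{"hand":0,"tx":-0.033,"ty":-0.034,"tz":0,"wx":0,"wy":0,"wz":0},{"hand":0,"tx":-0.033,"ty":-0.034,"tz":0,"wx":0,"wy":0,"wz":0},{"hand":0,"tx":-0.033,"ty":-0.034,"tz":0,"wx":0,"wy":0,"wz":0},{"hand":0,"tx":-0.033,"ty":-0.034,"tz":0,"wx":0,"wy":0,"wz":0},{"hand":0,"tx":-0.033,"ty":-0.034,"tz":0,"wx":0,"wy":0,"wz":0},{"hand":0,"tx":-0.033,"ty":-0.034,"tz":0,"wx":0,"wy":0,"wz":0},{"hand":0,"tx":-0.033,"ty":-0.034,"tz":0,"wx":0,"wy":0,"wz":0},{"hand":0,"tx":-0.033,"ty":-0.034,"tz":0,"wx":0,"wy":0,"wz":0}]'; python3 -c "
from h import *
delta([.5025,.023,.2])"
```

```text
t: 1.7
ee_pos: [0.4706, 0.0863, 0.2309]
ee_rot: [3.131, 0.001, 2.861]
force: [2.0, 1.0, -0.3]
gripper_width: -0.003
tcp [0.4706 0.0863 0.2309] rot [3.1313e+00 1.5000e-03 2.8609e+00] F [ 1.98  0.96 -0.26] w -0.003 t 1.7 tool delta mm [-48.1 -52.4  30.4]
q [-0.53  0.17  0.32  2.03 -0.08  0.94  1.12] level corr (tool rotvec) [0.0103 0.0015 0.    ]
```

```bash
python3 -m handwheel '[{"hand":0,"tx":-0.024,"ty":-0.026,"tz":0.015,"wx":0.005,"wy":0,"wz":0},{"hand":0,"tx":-0.022,"ty":-0.024,"tz":0.015,"wx":0.005,"wy":0,"wz":0},{"hand":0,"tx":0,"ty":0,"tz":0,"wx":0,"wy":0,"wz":0}]'; python3 - <<'E'
from h import *
c=cam("wrist");save(c,"w1.png");W=cloud(c)
delta([.5025,.023,.15])
print(c["xyz"],c["orientation"])
m=(W[...,2]>.117)&(W[...,2]<.13)
for i,l in enumerate([1]):
    n,lab,st,cen=cv2.connectedComponentsWithStats(m.astype(np.uint8))
    for k in range(1,n):
        if st[k,4]>150: print(st[k],W[lab==k].mean(0),W[lab==k].min(0),W[lab==k].max(0))
E
```

```text
t: 2.0
ee_pos: [0.5053, 0.0159, 0.2016]
ee_rot: [3.141, 0.008, 2.85]
force: [-0.1, -0.8, -0.2]
gripper_width: -0.004
tcp [0.5048 0.0182 0.2021] rot [3.1398 0.0074 2.8521] F [-0.9   0.24 -0.02] w -0.0 t 2.05 tool delta mm [ 4.   3.8 52.1]
q [-0.42  0.26  0.37  2.01 -0.12  0.89  1.29] level corr (tool rotvec) [0.0018 0.0074 0.    ]
[0.42563424 0.03951266 0.3435857 ] [ 2.81594754e+00 -9.21679729e-05  1.27914779e+00]
[271 200  34  34 873] [0.50135956 0.02406971 0.12276834] [0.49139519 0.01290591 0.11714987] [0.51253758 0.03466215 0.1249349 ]
```

View pics/w1.png

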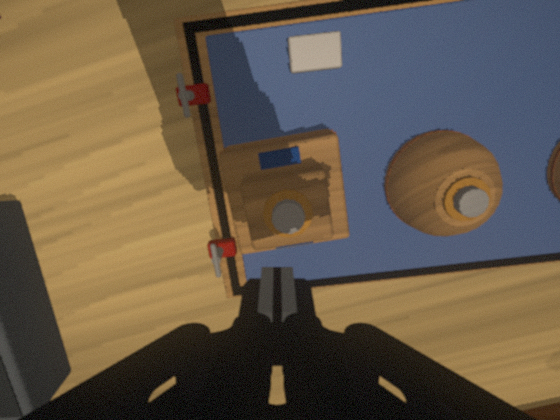

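The wrist view shows the wooden mould's pin at (288,216) with the closed fingers at (278,290). Wrist depth puts the pin at (0.5015, 0.024), which agrees with the other two cameras. Now descend.

```bash
python3 -m handwheel '[{"hand":0,"tx":0.004,"ty":0.0045,"tz":0.02,"wx":0.002,"wy":0.007,"wz":0},{"hand":0,"tx":0,"ty":0,"tz":0.02,"wx":0,"wy":0,"wz":0},{"hand":0,"tx":0,"ty":0,"tz":0.015,"wx":0,"wy":0,"wz":0},{"hand":0,"tx":0,"ty":0,"tz":0,"wx":0,"wy":0,"wz":0}]'; python3 -c "
from h import *
delta([.502,.0236,.123])"
```

```text
t: 2.45
ee_pos: [0.5026, 0.0292, 0.1477]
ee_rot: [3.137, 0.002, 2.857]
force: [0.3, -0.6, 1.4]
gripper_width: 0.002
tcp [0.5026 0.0292 0.1477] rot [3.1370e+00 2.0000e-03 2.8574e+00] F [ 0.33 -0.57  1.36] w 0.002 t 2.45 tool delta mm [-1.  -5.7 24.7]
q [-0.41  0.34  0.34  2.05 -0.16  0.77  1.32] level corr (tool rotvec) [0.0046 0.002  0.    ]
```

```bash
python3 -m handwheel '[{"hand":0,"tx":-0.001,"ty":-0.0055,"tz":0.008,"wx":0.003,"wy":0.002,"wz":0},{"hand":0,"tx":0,"ty":0,"tz":0.004,"wx":0,"wy":0,"wz":0},{"hand":0,"tx":0,"ty":0,"tz":0,"wx":0,"wy":0,"wz":0},{"hand":0,"tx":0,"ty":0,"tz":0,"wx":0,"wy":0,"wz":0}]'; python3 -c "
from h import *
delta([.502,.0236,.123])"
```

```text
t: 2.85
ee_pos: [0.503, 0.0258, 0.1373]
ee_rot: [3.137, 0.003, 2.861]
force: [0.5, 0.2, -0.2]
gripper_width: -0.003
tcp [0.503  0.0258 0.1373] rot [3.1374e+00 2.5000e-03 2.8610e+00] F [ 0.48  0.19 -0.16] w -0.003 t 2.85 tool delta mm [ 0.3 -2.5 14.3]
q [-0.4   0.36  0.34  2.06 -0.17  0.75  1.34] level corr (tool rotvec) [0.0042 0.0025 0.    ]
```

```bash
python3 -m handwheel '[{"hand":0,"tx":0,"ty":-0.003,"tz":0.006,"wx":0.003,"wy":0.002,"wz":0},{"hand":0,"tx":0,"ty":0,"tz":0.003,"wx":0,"wy":0,"wz":0},{"hand":0,"tx":0,"ty":0,"tz":0,"wx":0,"wy":0,"wz":0}]'; python3 -c "
from h import *
delta([.502,.0236,.123])"
```

```text
t: 3.15
ee_pos: [0.5027, 0.0228, 0.1285]
ee_rot: [3.14, 0.002, 2.861]
force: [-0.4, 0.3, 1.1]
gripper_width: 0.002
tcp [0.5027 0.0228 0.1285] rot [3.1397e+00 2.0000e-03 2.8608e+00] F [-0.41  0.25  1.11] w 0.002 t 3.15 tool delta mm [1.  0.6 5.4]
q [-0.39  0.37  0.33  2.06 -0.18  0.73  1.35] level corr (tool rotvec) [0.0019 0.002  0.    ]
```

```bash
python3 -m handwheel '[{"hand":0,"tx":0.0005,"ty":0.0005,"tz":0.003,"wx":0,"wy":0,"wz":0},{"hand":0,"tx":0,"ty":0,"tz":0.002,"wx":0,"wy":0,"wz":0},{"hand":0,"tx":0,"ty":0,"tz":0.002,"wx":0,"wy":0,"wz":0}]'; python3 -c "
from h import *
delta([.502,.0236,.123])"
```

```text
t: 3.45
ee_pos: [0.5026, 0.0234, 0.1212]
ee_rot: [3.139, 0.002, 2.861]
force: [-0.1, -0.3, 2.3]
gripper_width: 0.001
tcp [0.5026 0.0234 0.1212] rot [3.1395e+00 2.4000e-03 2.8606e+00] F [-0.08 -0.33  2.27] w 0.001 t 3.45 tool delta mm [ 0.6  0.  -1.8]
q [-0.39  0.38  0.33  2.07 -0.19  0.72  1.35] level corr (tool rotvec) [0.0021 0.0024 0.    ]
```

```bash
python3 -m handwheel '[{"hand":0,"tx":0,"ty":0,"tz":0.0005,"wx":0,"wy":0,"wz":0}]'
```

```text
t: 3.55
ee_pos: [0.5026, 0.0234, 0.1206]
ee_rot: [3.14, 0.002, 2.861]
force: [-0.7, -0.5, 2.5]
gripper_width: -0.005
```

Contact is as expected: 2.5 N at about 2.4 mm of travel. Continue down gently.

```bash
python3 -m handwheel '[{"hand":0,"tx":0,"ty":0,"tz":0.0015,"wx":0,"wy":0,"wz":0},{"hand":0,"tx":0,"ty":0,"tz":0.0015,"wx":0,"wy":0,"wz":0}]'
```

```text
t: 3.75
ee_pos: [0.5026, 0.0234, 0.1178]
ee_rot: [3.139, 0.002, 2.861]
force: [-0.7, -0.5, 3.6]
gripper_width: -0.0
```

```bash
python3 -m handwheel '[{"hand":0,"tx":0,"ty":0,"tz":0.0005,"wx":0,"wy":0,"wz":0},{"hand":0,"tx":0,"ty":0,"tz":0,"wx":0,"wy":0,"wz":0}]'
```

```text
t: 3.95
ee_pos: [0.5026, 0.0234, 0.1173]
ee_rot: [3.139, 0.002, 2.861]
force: [-1.4, -0.5, 3.7]
gripper_width: -0.003
```

```bash
python3 -m handwheel '[{"hand":0,"tx":0,"ty":0,"tz":0.0005,"wx":0,"wy":0,"wz":0},{"hand":0,"tx":0,"ty":0,"tz":0,"wx":0,"wy":0,"wz":0}]'; python3 - <<'E'
from h import *
c=cam("side");save(c,"s_press.png",(255,150,345,240),6);print(get_obs()["force"],get_obs()["ee_pos"])
E
```

```text
t: 4.15
ee_pos: [0.5026, 0.0234, 0.1172]
ee_rot: [3.139, 0.002, 2.86]
force: [-1.0, 0.2, 3.7]
gripper_width: 0.001
[-1.186512    0.25945053  3.57380594] [0.50258383 0.0233847  0.11712353]
```

View pics/s_press.png

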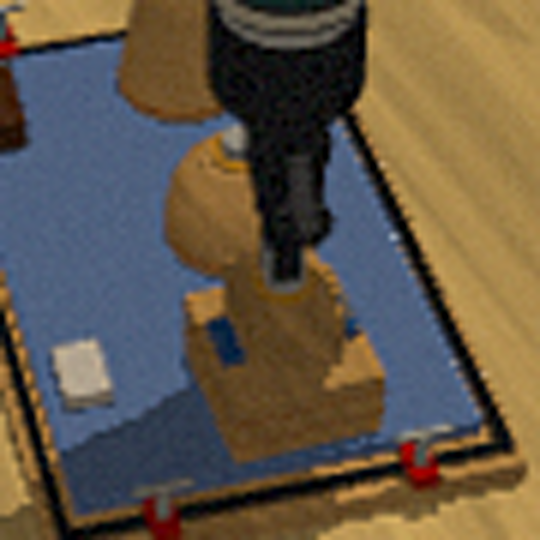

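The crop shows the fingertips centred on the pin at (285,275), pressed nearly to the collar, with the mould in place. Withdraw straight up.

```bash
python3 -m handwheel '[{"hand":0,"tx":0,"ty":0,"tz":-0.003,"wx":0,"wy":0,"wz":0},{"hand":0,"tx":0,"ty":0,"tz":-0.006,"wx":0,"wy":0,"wz":0},{"hand":0,"tx":0,"ty":0,"tz":-0.015,"wx":0,"wy":0,"wz":0},{"hand":0,"tx":0,"ty":0,"tz":-0.03,"wx":0,"wy":0,"wz":0},{"hand":0,"tx":0,"ty":0,"tz":-0.03,"wx":0,"wy":0,"wz":0},{"hand":0,"tx":0,"ty":0,"tz":-0.015,"wx":0,"wy":0,"wz":0},{"hand":0,"tx":0,"ty":0,"tz":0,"wx":0,"wy":0,"wz":0}]'; python3 - <<'E'
from h import *
c=cam("wrist");save(c,"w2.png");W=cloud(c)
delta([.5415,-.299,.2])
m=(W[...,2]>.117)&(W[...,2]<.13)
n,lab,st,cen=cv2.connectedComponentsWithStats(m.astype(np.uint8))
for k in range(1,n):
    if st[k,4]>150: print(st[k],W[lab==k].mean(0),np.median(W[lab==k],0))
E
```

```text
t: 4.9
ee_pos: [0.5021, 0.0231, 0.2197]
ee_rot: [3.14, 0.002, 2.86]
force: [1.6, -0.6, -0.6]
gripper_width: 0.002
tcp [0.5015 0.0231 0.2187] rot [3.1411e+00 3.0000e-04 2.8603e+00] F [-0.51  0.58  0.37] w 0.002 t 4.95 tool delta mm [-127.8 -298.3   18.6]
q [-0.43  0.23  0.37  1.99 -0.1   0.93  1.28] level corr (tool rotvec) [0.0005 0.0003 0.    ]
[263 201  31  31 753] [0.50142139 0.02407198 0.12275588] [0.50126547 0.02408396 0.12294639]
```

View pics/w2.png

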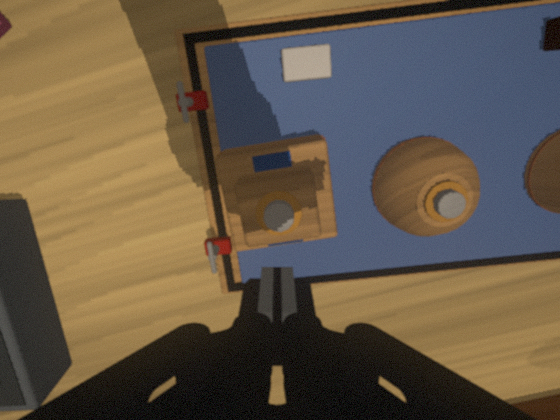

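The pin at (279,213) is back at z = 0.123 and the mould hasn't shifted. Now to the green button.

```bash
python3 -m handwheel '[{"hand":0,"tx":-0.016,"ty":-0.037,"tz":0,"wx":0,"wy":0,"wz":0},{"hand":0,"tx":-0.016,"ty":-0.037,"tz":0,"wx":0,"wy":0,"wz":0},{"hand":0,"tx":-0.016,"ty":-0.037,"tz":0,"wx":0,"wy":0,"wz":0},{"hand":0,"tx":-0.016,"ty":-0.037,"tz":0,"wx":0,"wy":0,"wz":0},{"hand":0,"tx":-0.016,"ty":-0.037,"tz":0,"wx":0,"wy":0,"wz":0},{"hand":0,"tx":-0.016,"ty":-0.037,"tz":0,"wx":0,"wy":0,"wz":0}]'; python3 -c "
from h import *
delta([.5415,-.299,.2])"
```

```text
t: 5.55
ee_pos: [0.5315, -0.2156, 0.2103]
ee_rot: [3.14, -0.011, 2.877]
force: [0.5, -0.5, 0.2]
gripper_width: -0.001
tcp [ 0.5315 -0.2156  0.2103] rot [ 3.14   -0.0108  2.8767] F [ 0.53 -0.47  0.15] w -0.001 t 5.55 tool delta mm [-31.6 -77.9   9.9]
q [-0.04  0.38  0.47  1.83 -0.21  0.98  1.82] level corr (tool rotvec) [ 0.0016 -0.0108 -0.    ]
```

```bash
python3 -m handwheel '[{"hand":0,"tx":-0.015,"ty":-0.037,"tz":0.005,"wx":0.001,"wy":-0.01,"wz":0},{"hand":0,"tx":-0.013,"ty":-0.033,"tz":0.005,"wx":0,"wy":0,"wz":0},{"hand":0,"tx":0,"ty":0,"tz":0,"wx":0,"wy":0,"wz":0}]'; python3 - <<'E'
from h import *
c=cam("wrist");save(c,"w3.png");W=cloud(c)
delta([.5415,-.299,.14])
hsv=cv2.cvtColor(c["pixels"],cv2.COLOR_RGB2HSV)
for col,lo,hi in(("green",45,85),("yellow",20,34),("red",0,8)):
    m=(hsv[...,0]>=lo)&(hsv[...,0]<=hi)&(hsv[...,1]>120)&(W[...,2]>.088)&(W[...,2]<.1)
    if m.sum()>20: print(col,m.sum(),np.median(W[m],0),W[m].min(0),W[m].max(0),np.argwhere(m).mean(0))
E
```

```text
t: 5.85
ee_pos: [0.5369, -0.2996, 0.1948]
ee_rot: [-3.138, -0.006, 2.869]
force: [-1.1, 0.1, -0.5]
gripper_width: 0.002
tcp [ 0.5371 -0.2967  0.1945] rot [-3.14   -0.0074  2.8709] F [-0.36  0.29 -0.74] w -0.001 t 5.9 tool delta mm [-5.3 -0.9 54.5]
q [ 0.09  0.47  0.48  1.75 -0.25  0.99  1.96] level corr (tool rotvec) [-0.0016 -0.0074  0.    ]
green 1255 [ 0.54017759 -0.29704554  0.09396757] [ 0.52645638 -0.31241795  0.08809417] [ 0.55561218 -0.28280772  0.09581475] [219.86454183 282.42549801]
red 1347 [ 0.48259126 -0.28391052  0.0939437 ] [ 0.46844705 -0.298946    0.08849837] [ 0.49770402 -0.2693642   0.09625603] [135.37936154 278.48478099]
```

View pics/w3.png

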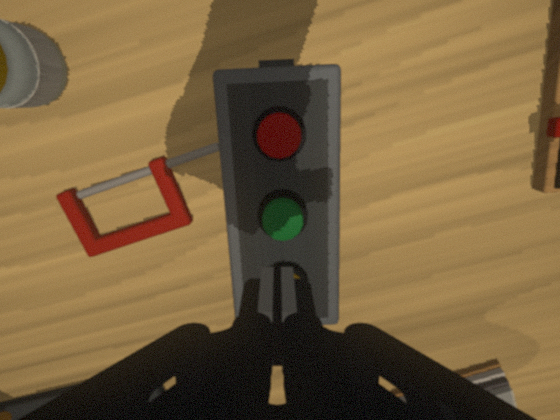

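The wrist view shows the green button at (283,219) and red at (279,135). That puts green at (0.541, -0.298), z = 0.094. Descend.

```bash
python3 -m handwheel '[{"hand":0,"tx":-0.004,"ty":0,"tz":0.025,"wx":-0.001,"wy":-0.006,"wz":0},{"hand":0,"tx":0,"ty":0,"tz":0.025,"wx":0,"wy":0,"wz":0},{"hand":0,"tx":0,"ty":0,"tz":0.015,"wx":0,"wy":0,"wz":0},{"hand":0,"tx":0,"ty":0,"tz":0,"wx":0,"wy":0,"wz":0}]'; python3 -c "
from h import *
delta([.541,-.298,.094])"
```

```text
t: 6.3
ee_pos: [0.5403, -0.2925, 0.1241]
ee_rot: [3.139, -0.006, 2.874]
force: [-0.2, -0.7, 0.8]
gripper_width: -0.003
tcp [ 0.5403 -0.2925  0.1241] rot [ 3.1388 -0.006   2.8744] F [-0.22 -0.71  0.79] w -0.003 t 6.3 tool delta mm [-2.3 -5.2 30.1]
q [ 0.12  0.56  0.44  1.79 -0.3   0.86  2.  ] level corr (tool rotvec) [ 0.0028 -0.006  -0.    ]
```

```bash
python3 -m handwheel '[{"hand":0,"tx":-0.002,"ty":-0.005,"tz":0.010,"wx":0.002,"wy":-0.005,"wz":0},{"hand":0,"tx":0,"ty":0,"tz":0.007,"wx":0,"wy":0,"wz":0},{"hand":0,"tx":0,"ty":0,"tz":0.003,"wx":0,"wy":0,"wz":0},{"hand":0,"tx":0,"ty":0,"tz":0,"wx":0,"wy":0,"wz":0}]'; python3 -c "
from h import *
delta([.541,-.298,.094])"
```

```text
t: 6.7
ee_pos: [0.5424, -0.297, 0.1041]
ee_rot: [3.141, 0.002, 2.877]
force: [-0.2, 0.3, -1.0]
gripper_width: -0.002
tcp [ 0.5424 -0.297   0.1041] rot [3.1407e+00 1.6000e-03 2.8767e+00] F [-0.22  0.34 -0.97] w -0.002 t 6.7 tool delta mm [ 1.1 -1.3 10.1]
q [ 0.13  0.59  0.43  1.8  -0.32  0.82  2.02] level corr (tool rotvec) [0.0009 0.0016 0.    ]
```

```bash
python3 -m handwheel '[{"hand":0,"tx":0.001,"ty":-0.001,"tz":0.005,"wx":0,"wy":0,"wz":0},{"hand":0,"tx":0,"ty":0,"tz":0.003,"wx":0,"wy":0,"wz":0},{"hand":0,"tx":0,"ty":0,"tz":0.002,"wx":0,"wy":0,"wz":0},{"hand":0,"tx":0,"ty":0,"tz":0.002,"wx":0,"wy":0,"wz":0}]'
```

```text
t: 7.1
ee_pos: [0.542, -0.2984, 0.0931]
ee_rot: [3.141, 0.005, 2.876]
force: [-1.8, 0.6, 4.5]
gripper_width: 0.001
```

```bash
python3 -m handwheel '[{"hand":0,"tx":0,"ty":0,"tz":0.0015,"wx":0,"wy":0,"wz":0},{"hand":0,"tx":0,"ty":0,"tz":0.0015,"wx":0,"wy":0,"wz":0}]'
```

```text
t: 7.3
ee_pos: [0.542, -0.2984, 0.0906]
ee_rot: [3.14, 0.005, 2.877]
force: [-2.3, 1.4, 3.2]
gripper_width: -0.004
```

```bash
python3 -m handwheel '[{"hand":0,"tx":0,"ty":0,"tz":0.0015,"wx":0,"wy":0,"wz":0},{"hand":0,"tx":0,"ty":0,"tz":0.0015,"wx":0,"wy":0,"wz":0}]'
```

```text
t: 7.5
ee_pos: [0.542, -0.2984, 0.0879]
ee_rot: [3.14, 0.005, 2.876]
force: [-1.0, 0.8, 4.0]
gripper_width: -0.003
```

```bash
python3 -m handwheel '[{"hand":0,"tx":0,"ty":0,"tz":0.001,"wx":0,"wy":0,"wz":0}]'
```

```text
t: 7.6
ee_pos: [0.542, -0.2984, 0.0871]
ee_rot: [3.14, 0.005, 2.876]
force: [-4.7, 1.7, 12.2]
gripper_width: 0.002
```

```bash
python3 -m handwheel '[{"hand":0,"tx":0,"ty":0,"tz":0.001,"wx":0,"wy":0,"wz":0}]'
```

```text
t: 7.7
ee_pos: [0.542, -0.2984, 0.087]
ee_rot: [3.139, 0.005, 2.877]
force: [-4.8, 3.8, 15.5]
gripper_width: 0.003
```

The button stopped hard at z = 0.087, which is 94 - 7 mm, so it is fully in. Withdraw upward and check.

```bash
python3 -m handwheel '[{"hand":0,"tx":0,"ty":0,"tz":-0.003,"wx":0,"wy":0,"wz":0},{"hand":0,"tx":0,"ty":0,"tz":-0.01,"wx":0,"wy":0,"wz":0},{"hand":0,"tx":0,"ty":0,"tz":-0.03,"wx":0,"wy":0,"wz":0},{"hand":0,"tx":0,"ty":0,"tz":-0.04,"wx":0,"wy":0,"wz":0},{"hand":0,"tx":0,"ty":0,"tz":-0.04,"wx":0,"wy":0,"wz":0},{"hand":0,"tx":0,"ty":0,"tz":-0.01,"wx":0,"wy":0,"wz":0},{"hand":0,"tx":0,"ty":0,"tz":0,"wx":0,"wy":0,"wz":0},{"hand":0,"tx":0,"ty":0,"tz":0,"wx":0,"wy":0,"wz":0}]'; python3 - <<'E'
from h import *
delta([.541,-.298,.094])
for n in("wrist","side"):
    c=cam(n);save(c,n+"_end.png");W=cloud(c)
    hsv=cv2.cvtColor(c["pixels"],cv2.COLOR_RGB2HSV)
    for col,lo,hi in(("green",45,85),("yellow",20,34),("red",0,8)):
        m=(hsv[...,0]>=lo)&(hsv[...,0]<=hi)&(hsv[...,1]>120)&(W[...,2]>.08)&(W[...,2]<.1)&(W[...,0]>.4)&(abs(W[...,1]+.3)<.06)
        if m.sum()>20: print(n,col,m.sum(),np.median(W[m],0))
    m=(W[...,2]>.117)&(W[...,2]<.13)&(np.hypot(W[...,0]-.502,W[...,1]-.023)<.02)
    if m.sum(): print(n,"pin",m.sum(),W[m].mean(0))
E
```

```text
t: 8.5
ee_pos: [0.5414, -0.2985, 0.224]
ee_rot: [3.141, 0.004, 2.876]
force: [0.1, -0.9, 0.2]
gripper_width: 0.003
tcp [ 0.5414 -0.2985  0.224 ] rot [3.1408 0.0043 2.8762] F [ 0.14 -0.91  0.2 ] w 0.003 t 8.5 tool delta mm [  1.1   0.3 130. ]
q [ 0.08  0.44  0.49  1.72 -0.24  1.03  1.96] level corr (tool rotvec) [0.0008 0.0043 0.    ]
wrist green 1015 [ 0.54065702 -0.29707076  0.0869042 ]
wrist yellow 642 [ 0.58974273 -0.30564878  0.09254555]
wrist red 1212 [ 0.48247926 -0.28381972  0.09386881]
side green 105 [ 0.54136972 -0.29971196  0.08655901]
side yellow 112 [ 0.59824922 -0.31384701  0.09316579]
side red 88 [ 0.48394384 -0.28784431  0.09323665]
side pin 33 [0.50295871 0.02138579 0.12222563]
```

View pics/side_end.png

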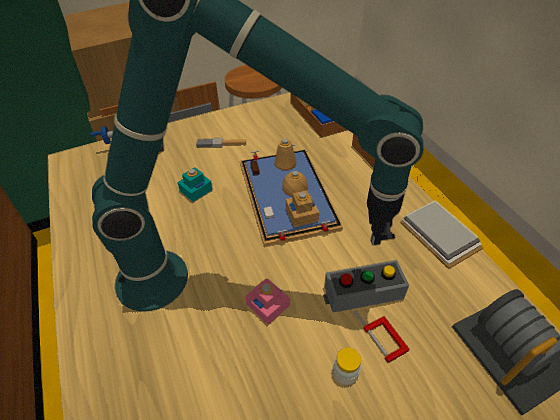

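The final side view shows the scene undisturbed. Green at (368,277) is in, red (346,280) and yellow (389,271) are out, and the pin at (302,197) is up.

```bash
python3 -c "
from plant import robot
print(robot.sign_off())"
```

```text
the job is handed in; nothing more can be done
None
```

I checked the wooden stepped mould's vent pin, then pressed the green button fully in, withdrew and handed the job in at about 8.6 s on the robot's clock.

- **Vent pin:** I pressed it down about 5.9 mm with the closed fingertips, at about 3.7 N. After I let go it was back at z = 0.123 m, and the mould had not shifted.
- **Green button:** It went in to its stop at z = 0.087 m, with a brief force of about 15 N there. After I withdrew, the depth images still showed it at 0.087 m.
- **Other buttons:** Red and yellow still read about 0.093 m, which is out.
- **Everything else:** The last side picture showed nothing else moved, and the arm was clear at z = 0.224 m.

The first move command was refused because its rows left out the turn values, and the arm did not move. The cameras agreed with each other to within 3 mm, apart from the final wrist reading of the yellow button, which was partly hidden by the gripper and about 12 mm off the side camera's.

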